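Seat the lids, then raise the canister carrier for inspection

ROBOT

A 6-joint arm with a two-finger parallel gripper is mounted at the origin on a cart in front of the work surface, level with it; the furniture and walls round the work are solid. World frame = base frame: x ahead of the robot, y to its left, z up, the work surface at z = 0. Lengths are in mm, angles in rad, forces in N, time in s.
With the tool pointing down it reaches from about 275 to 975 mm from the base axis. Payload 8.4 kg.
Tool frame: the origin (TCP) lies at the very end of the fingers, on their centre line; the grasp point (between the pads) lies 19 mm behind it; z points along the fingers, x is the direction in which the jaws open and shut, and the axes are right-handed (so a half turn about z gives the same grasp; the last joint's range is limited). The gripper opens to 92 mm and grips with 3 to 60 N. Pads are 20 mm wide; open, the fingers measure 128 mm over their backs; the gripper's body (75 mm by 189 mm) begins 69 mm behind the grasp point.
Start: joints at [-1.192, 0.353, 1.633, -0, 1.155, -0.002], TCP at [232.288, -580.233, 214.583] pointing down, gripper open.
Joint ranges: [-2.63, 2.63], [-0.92, 2.1], [0.06, 2.66], [-1.3, 4.44], [0, 2.69], [-3.02, 3.02]. Speed limits (rad/s): [2.22, 2.22, 2.79, 3.14, 3.14, 3.14].

INTERFACE

Orientations are given as a unit quaternion [x, y, z, w].
In Python, from rig import r, cams gives the robot as it stands.
- The arm moves only by the tool jog_arm, never from a script. Its argument "commands" is a list of rows, each a list of 3 entries, a list of its own where there are three numbers: the shift along the tool's x, y, z in mm, then the turn, a rotation vector about the tool's x, y, z in rad, then the finger opening in mm, from 0 to 91.9. In form: [[[x, y, z], [wx, wy, wz], grip], ...]. A call has 1 to 8 rows; each row is the pose to reach, as a shift and turn from the pose measured when the call began, along the tool's axes at that moment; what a row does not reach only later rows make up. A row lasts 1/8 s, in which the tool goes at most 62.5 mm and 10.7 degrees, less where a joint would pass 70% of its speed; a pose out of reach is approached as far as the arm can. A call with a gripper value outside its range is refused whole. The fingers move at their own pace and stop on an object; "squeeze" is the grip in N (left out, the last holds). Time passes only in rows, so rows that repeat a pose let the fingers close. It gives the time, the measured TCP pose, the force and the opening at its end, in the units of the state.
- r.get_obs(): the state, without advancing time (a new reading comes with each control period).
- cams.snapshot(name): name is "side" or "top"; returns (picture, depth): 420x560x3 uint8, red, green, blue; 420x560 float32, mm along the optical axis (not along the pixel's ray), 0 where there is no reading.
- cams.get_calibration(name): a dict with "fx", "fy", "cx", "cy" (pixels), "R" (3x3) and "t" (3): a world point X has camera coordinates R X + t. Camera axes: x right, y down, z forward; pixel columns grow to the right and rows downward; lengths in mm; the calibration is good to about 2 mm. A picture is of the moment at which its call begins. get_calibration takes no time and is no camera call.
- r.finish_job(): hands the job in, once; it reports no verdict.
The state is a dict: "t": time; "joints": joint angles; "qd": joint speeds; "effort": joint torques, N m; "eef_pos": TCP position; "orientation": TCP orientation; "contact_force": force on the tool from outside, world axes, zero at the start; "moment": the same for the moment, N m; "width": opening from 0.0 (shut) to 1.0 (fully open).
Only numpy, scipy, OpenCV 4.12 (cv2) and the standard library are available. Lean on these libraries where they do the work, as an engineer would, in place of code of your own. Each camera call takes 0.05 s, during which the arm holds its last target. There are 200 camera calls.

TASK

The two canisters in the carrier on the docking plate have push-in lids that still stand proud, showing an orange seal: press each lid fully home while the carrier sits in its dock. Then take the carrier by the bar of its handle, lift it straight up out of the dock until its underside is about 10 cm above the docking plate, and finish while still holding it there, level and steady, so its underside can be inspected. Do not tip the carrier on the way, and leave the canister, label roll and spare lid lying around it where they are.

Things in the scene. Friction and masses are not known exactly. Their poses are not given: they have to be found in the camera images.
- dock: Fixed aluminium docking plate on the bench, 124 (x) by 256 (y) mm, 8 mm thick, with four blue corner guides that rise to 22 mm above the bench and locate the carrier with about 2 mm of play all round. Origin: centre of its underside, at bench height; z up. Its place and yaw vary.
- carrier: Loose grey carrier standing in the dock, base 90 (x) by 226 (y) by 12 mm, about 0.4 to 0.7 kg all told. It carries two fixed black canisters with white bands (64 mm across the mouth, mouth 80 mm above the carrier's underside), centred at y = +75 mm and y = -75 mm of the carrier, and a handle between them. Origin: centre of its underside (8 mm above the bench when docked); z up, y along the line of the canisters; x, y axes run with those of the dock.
- handle: The carrier's handle, rigid with it. Origin: centre of the black grip bar, 125 mm above the carrier's underside, midway between the canisters. Axes as the carrier's. The bar is 100 mm long along x, 20 mm thick along y (grip it across this), 30 mm high, on two 14 mm aluminium posts at x = +36 and -36 mm. The carrier balances at the bar's middle. From each side face of the bar it is 32 mm sideways to the lid's rim; a lid's top when home is 19 mm below the bar's underside.
- lid_left_top (a point): Centre of the top face of the lid on the canister at the carrier's +y: round lid with blue face and black rim, 66 mm across, 11 mm thick, with an orange seal showing beneath it while not home. Fully home its top is 91 mm above the carrier's underside; at the start 6 to 10 mm higher.
- lid_right_top (a point): The same for the lid on the canister at the carrier's -y.
- lid_left (a joint): Downward travel of the lid at +y, m: 0 = standing 10 mm proud, 0.010 = fully home against a hard stop. It starts at 0 to 0.004, slides straight down with about 3 N of friction and stays where it is left.
- lid_right (a joint): The same for the lid at -y.
- can_out0: Loose black canister with blue lid, 67 mm across, 133 mm high, standing apart from the carrier; to be left alone. Origin: centre of its underside.
- label_roll_2: Loose white label roll, 78 mm across, 63 mm high, to be left alone. Origin: centre of its underside.
- spare_lid_3: Loose spare lid, blue and black, 66 mm across, 11 mm high, flat on the bench to the right of the carrier; to be left alone. Origin: centre of its underside.

How it is judged (in metres and radians):
On the way, in this order (a step that is already met when the one before it is completed fails the run):
1. both lids are pressed home while the carrier sits in its dock (value of joint each of lid_left, lid_right above 0.008 m and z of carrier in the frame of dock below 0.015 m), for 0.2 s.
2. the carrier is lifted clear of the dock by its handle (z of carrier in the frame of dock above 0.058 m and contact force between carrier and dock below 0.2 N and contact force between the fingers and handle above 1 N), for 0.2 s.
At the end, for the whole second after the job is handed in: Both lids home (within 2 mm); the gripper still holds the carrier by its handle, underside 50 to 142 mm above the docking plate's top and clear of it, within 50 mm sideways of the dock's centre, level within 0.12 rad, at rest (under 20 mm/s, 0.15 rad/s) (all of step 2 and value of joint each of lid_left, lid_right above 0.008 m and z of carrier in the frame of dock below 0.15 m and horizontal distance between carrier and dock below 0.05 m and angle between carrier's own z axis and vertical below 0.12 rad and linear speed of carrier below 0.02 m/s and angular speed of carrier below 0.15 rad/s); the arm keeps its last pose, push and grip.
It fails at once if the loose black canister is disturbed (moved more than 20 mm) (distance of can_out0 from where it was at the start of the episode above 0.02 m).
It fails at once if the white label roll is disturbed (moved more than 20 mm) (distance of label_roll_2 from where it was at the start of the episode above 0.02 m).
It fails at once if the spare lid is disturbed (moved more than 20 mm) (distance of spare_lid_3 from where it was at the start of the episode above 0.02 m).
It fails at once if the carrier is tipped by more than 0.35 rad (20 degrees) (angle between carrier's own z axis and vertical above 0.35 rad).
It also fails if it takes over 51 s, if anything falls off the work surface, if the arm or the gripper's body presses on something with over 40 N, if the wrist force passes 120 N, or if a joint passes its speed limit or range.

## Working session

There is one attempt and no reset: what is moved stays moved. The work goes in short steps, Python scripts to look and compute and a tool call to move; the robot and the scene stay as the last step left them, time stands still between calls to the robot, and variables do not carry over. Pictures are saved under pics/ and viewed, about 8 in all and at most 12, crops included, and the job is handed in when it is done.

Besides the shell and the picture viewer there is one more tool, called as name(argument=value, ...) on one line, values as JSON. jog_arm: Moves the arm, as the interface text tells. Its arguments: {"type":"object","properties":{"commands":{"type":"array"},"squeeze":{"type":"number"}},"required":["commands"]}

```bash
mkdir -p pics; ls; python3 - <<'E'
from rig import r,cams
import cv2,numpy as np
print(r.get_obs())
for n in("top","side"):
    p,d=cams.snapshot(n); cv2.imwrite(f"pics/{n}0.png",p[:,:,::-1]); np.save(f"pics/{n}0.npy",d)
    c=cams.get_calibration(n); print(n,c, 'campos',-np.array(c['R']).T@np.array(c['t']))
E
```

```text
pics
{'t': 0.0, 'joints': array([-1.19237743e+00,  3.53675347e-01,  1.63413585e+00, -2.46896281e-06,
        1.15518617e+00, -2.42786448e-03]), 'qd': array([-0.00210024,  0.00021607, -0.00039802,  0.0005389 , -0.00042738,
       -0.00163967]), 'effort': array([-1.02872822e-03, -5.93841720e+01, -3.34217298e+01,  6.93671359e-02,
        2.31308100e-02, -6.99649490e-05]), 'eef_pos': array([ 232.11590203, -579.76321417,  213.84597002]), 'orientation': array([ 8.28162708e-01, -5.60487320e-01, -5.81343242e-04, -3.94140006e-04]), 'contact_force': array([-0.61474731,  0.55353479, -0.00420189]), 'moment': array([0.02258833, 0.05727688, 0.00333004]), 'width': 0.9966661231679104}
top {'fx': 546.6377549669396, 'fy': 546.6377549669396, 'cx': 264.83055457144, 'cy': 207.1887310232385, 'R': array([[-0.00914685, -0.99993602,  0.00665584],
       [-0.99839996,  0.00876096, -0.05586373],
       [ 0.05580185, -0.00715617, -0.99841622]]), 't': array([ -17.53593528,  490.40124585, 1721.7628526 ])} campos [ 393.37863979   -9.50996867 1746.54831534]
side {'fx': 524.5848923431524, 'fy': 524.5848923431524, 'cx': 270.95936934256537, 'cy': 200.89730757803977, 'R': array([[-0.85375642, -0.52063823,  0.00598449],
       [-0.26617034,  0.42653712, -0.86441856],
       [ 0.44749674, -0.73959578, -0.50273725]]), 't': array([ 413.11393091,  234.18733669, 1239.0423751 ])} campos [-139.435028   1031.58383015  822.87636387]
```

View pics/top0.png

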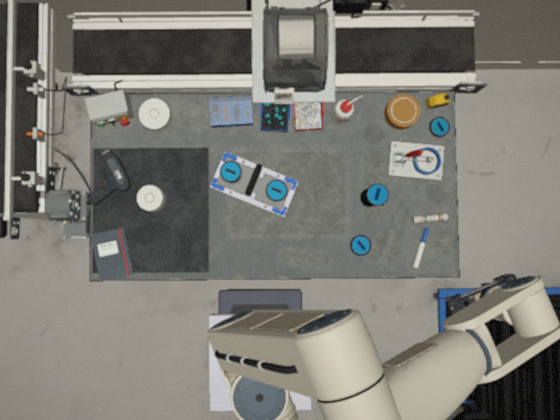

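View pics/side0.png

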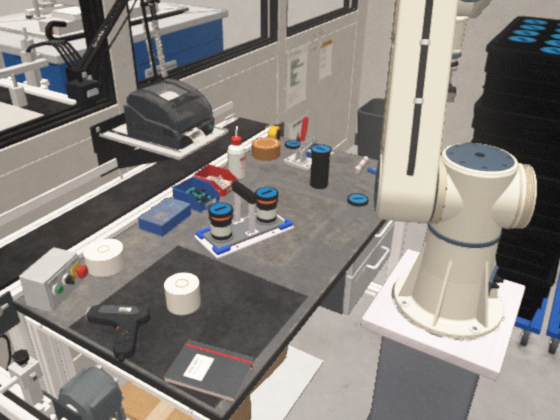

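Top view: carrier lids at about (231,172) (+y) and (276,190) (-y), bar around (254,179). The loose can is at (376,195), the spare lid at (361,245) and the roll at (150,198). Side view: lids at (221,209) and (266,193). I'll enlarge both.

```bash
python3 - <<'E'
import cv2,numpy as np
a=cv2.imread("pics/top0.png")[140:225,200:308]; b=cv2.imread("pics/side0.png")[170:255,185:300]
a=cv2.resize(a,None,fx=7,fy=7,interpolation=cv2.INTER_CUBIC)[:,:756]
cv2.imwrite("pics/c1.png",a)
cv2.imwrite("pics/c2.png",cv2.resize(b,None,fx=6.8,fy=6.8,interpolation=cv2.INTER_CUBIC))
E
cat > h.py <<'E'
import numpy as np,cv2
from rig import r,cams
def bp(n,u,v,z):
    c=cams.get_calibration(n);R=np.array(c['R']);C=-R.T@np.array(c['t'])
    d=R.T@np.array([(u-c['cx'])/c['fx'],(v-c['cy'])/c['fy'],1]); return C+d*(z-C[2])/d[2]
def ray(n,u,v):
    a=bp(n,u,v,0);b=bp(n,u,v,200);d=(b-a)/np.linalg.norm(b-a);return a,d
def tri(u1,v1,u2,v2):
    (a,d),(b,e)=ray("top",u1,v1),ray("side",u2,v2)
    s=np.linalg.lstsq(np.c_[d,-e],b-a,rcond=None)[0];p,q=a+s[0]*d,b+s[1]*e
    return (p+q)/2,np.linalg.norm(p-q)
def dep(n,D,u,v):
    c=cams.get_calibration(n);R=np.array(c['R']);z=float(np.median(D[int(v)-1:int(v)+2,int(u)-1:int(u)+2]))
    return R.T@(np.array([(u-c['cx'])/c['fx']*z,(v-c['cy'])/c['fy']*z,z])-np.array(c['t']))
E
```

```text
(no output)
```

View pics/c1.png

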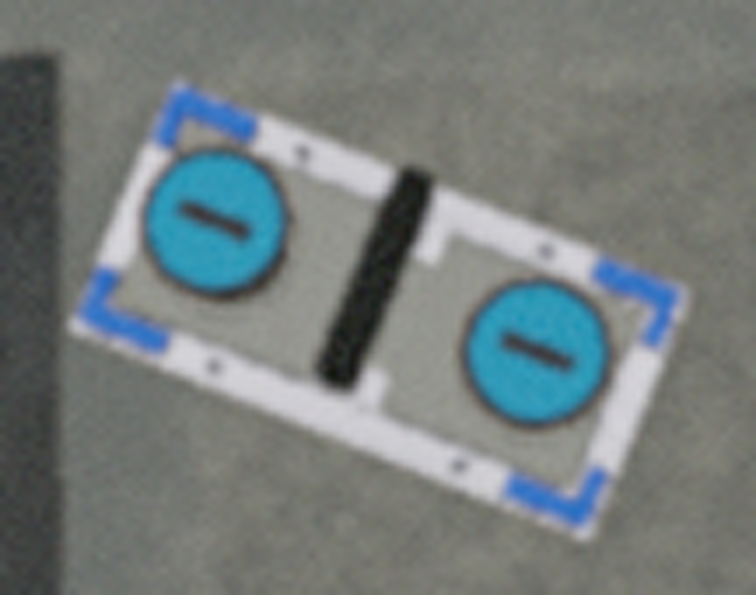

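View pics/c2.png

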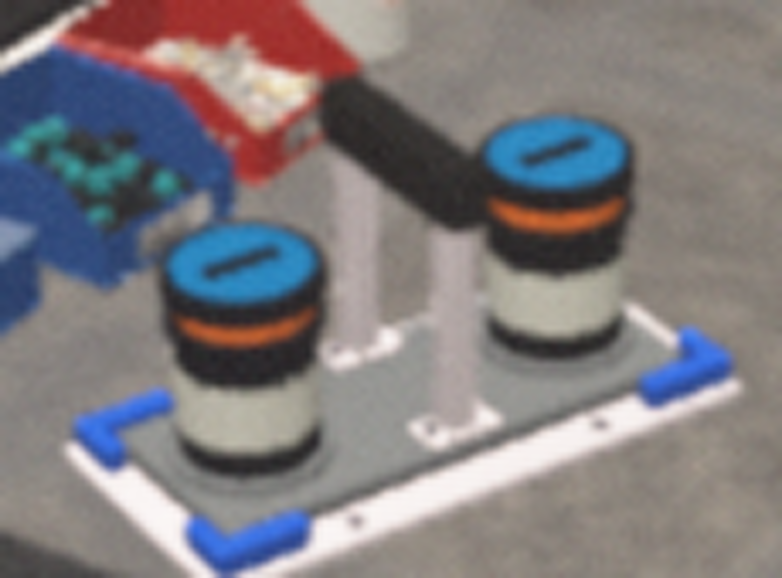

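Top crop: lids at (216,222) and (537,353); bar from (415,170) to (337,385); plate corners (180,82), (688,290), (590,538), (72,325). Side crop: lid faces at (243,263) and (557,152), both with orange seals showing.

```bash
python3 - <<'E'
from h import *
np.set_printoptions(precision=1,suppress=True)
T=lambda x,y:((x+.5)/7-.5+200,(y+.5)/7-.5+140)
S=lambda x,y:((x+.5)/6.8-.5+185,(y+.5)/6.8-.5+170)
Dt,Ds=np.load("pics/top0.npy"),np.load("pics/side0.npy")
L=[]
for n,t,s in(("left",(216,222),(243,263)),("right",(537,353),(557,152))):
    p,e=tri(*T(*t),*S(*s)); print(n,p,"gap",e,"top@106",bp("top",*T(*t),106),"side@106",bp("side",*S(*s),106),"dep",dep("top",Dt,*T(*t)),dep("side",Ds,*S(*s)));L.append(bp("top",*T(*t),106))
d=L[0]-L[1];print("sep",np.linalg.norm(d),"mid",(L[0]+L[1])/2,"yaw",np.arctan2(-d[0],d[1]))
b=[bp("top",*T(*q),148) for q in((415,172),(337,386))];d=b[0]-b[1];print("bar",(b[0]+b[1])/2,np.linalg.norm(d),np.arctan2(d[1],d[0]),"dep",dep("top",Dt,*T(375,278)))
c=np.array([bp("top",*T(*q),8) for q in((180,82),(688,290),(590,538),(72,325))]);print("plate",c.mean(0),np.linalg.norm(c[0]-c[1]),np.linalg.norm(c[1]-c[2]));d=c[0]+c[3]-c[1]-c[2];print(np.arctan2(-d[0],d[1]))
for n,u in(("can",(376,193)),("roll",(150,198)),("spare",(361,245))):print(n,dep("top",Dt,*u))
E
```

```text
left [593.7  81.  105.6] gap 1.8361851202377646 top@106 [594.4  81.5 106. ] side@106 [592.4  81.2 106. ] dep [594.2  81.4 108.1] [590.4  83.8 108. ]
right [535.4 -56.8 107.1] gap 2.523016572137644 top@106 [536.6 -56.2 106. ] side@106 [535.3 -59.1 106. ] dep [536.3 -56.1 109.9] [534.3 -57.5 107. ]
sep 149.36595231755166 mid [565.5  12.6 106. ] yaw -0.39739285109560096
bar [564.7  12.2 148. ] 95.92059193121835 -0.3560889800742233 dep [565.   12.6 149.3]
plate [566.2  11.3   8. ] 251.00428508112273 121.88564824171097
-0.3992348332192444
can [ 522.8 -351.2  132.4]
roll [519.1 332.5  61.5]
spare [ 367.6 -326.    10.3]
```

```bash
cat >> h.py <<'E'
from scipy.spatial.transform import Rotation as Rn
def go(p,jaw):
    """shift (mm) and turn (rad) in tool axes to TCP p, tool down, jaw axis at angle jaw"""
    o=r.get_obs();R0=Rn.from_quat(o['orientation']);c,s=np.cos(jaw),np.sin(jaw)
    R1=Rn.from_matrix(np.array([[c,s,0],[s,-c,0],[0,0,-1]]))
    print('t',round(o['t'],2),'pos',o['eef_pos'].round(1),'F',o['contact_force'].round(1),'w',round(o['width'],3),'tilt',np.degrees(np.arccos(-R0.as_matrix()[2,2])).round(2))
    print('shift',R0.inv().apply(np.array(p)-o['eef_pos']).round(1),'turn',(R0.inv()*R1).as_rotvec().round(3))
E
python3 - <<'E'
from h import *
go([536,-57.5,170],-1.966)
E
```

```text
t 0.1 pos [ 232.1 -579.8  214. ] F [-0.4 -0.8 -0.3] w 1.0 tilt 0.07
shift [-371.9 -476.2   44.4] turn [0.    0.001 0.776]
```

jog_arm(commands=[[[-372,-476,0],[0,0,0.776],0],[[-372,-476,0],[0,0,0.776],0],[[-372,-476,0],[0,0,0.776],0],[[-372,-476,0],[0,0,0.776],0],[[-372,-476,0],[0,0,0.776],0],[[-372,-476,0],[0,0,0.776],0],[[-372,-476,0],[0,0,0.776],0],[[-372,-476,0],[0,0,0.776],0]], squeeze=20)

```text
t: 1.1
eef_pos: [479.1, -154.7, 214.5]
orientation: [-0.555, 0.832, 0.0, 0.0]
contact_force: [1.0, -0.6, -0.1]
width: 0.154
```

```bash
python3 -c "
from h import *
go([536,-57.5,140],-1.966)"
```

```text
t 1.1 pos [ 479.1 -154.7  214.5] F [ 1.  -0.6 -0.1] w 0.154 tilt 0.06
shift [-111.5  -15.1   74.6] turn [ 0.001  0.001 -0.   ]
```

jog_arm(commands=[[[-111.5,-15,20],[0,0,0],0],[[-111.5,-15,50],[0,0,0],0],[[-111.5,-15,74.5],[0,0,0],0],[[-111.5,-15,74.5],[0,0,0],0],[[-111.5,-15,74.5],[0,0,0],0]])

```text
t: 1.72
eef_pos: [536.0, -58.0, 140.8]
orientation: [-0.554, 0.832, 0.0, 0.0]
contact_force: [-0.8, -0.2, 1.1]
width: 0.005
```

```bash
python3 - <<'E'
from h import *
go([536,-57.5,112],-1.966)
a=cams.snapshot("top")[0][120:240,190:310,::-1];b=cams.snapshot("side")[0][130:250,185:305,::-1]
a,b=[cv2.resize(q,(400,400),interpolation=cv2.INTER_CUBIC) for q in(a,b)]
cv2.imwrite("pics/d1.png",np.hstack([a,b]))
E
```

```text
t 1.73 pos [536.  -58.  140.8] F [-0.8 -0.2  1.1] w 0.005 tilt 0.05
shift [-0.4  0.2 28.8] turn [ 0.     0.001 -0.001]
```

View pics/d1.png

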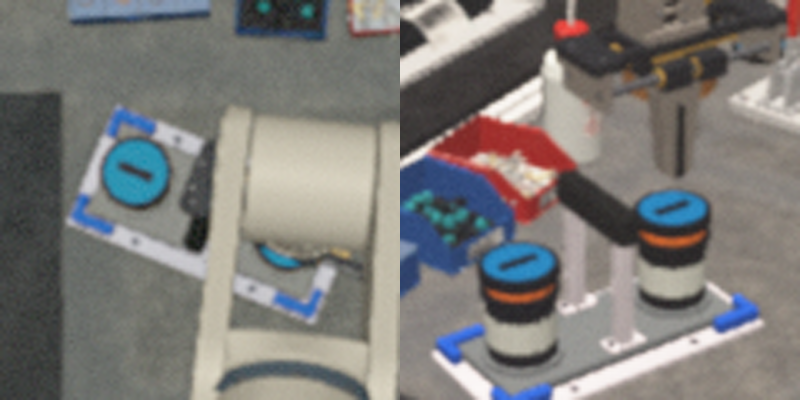

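Side view: the closed fingertips at (678,175) are right above the right lid at (673,208). I'll go down in small steps.

jog_arm(commands=[[[0,0,15],[0,0,0],0],[[0,0,28],[0,0,0],0],[[0,0,32],[0,0,0],0],[[0,0,34],[0,0,0],0],[[0,0,36],[0,0,0],0],[[0,0,37],[0,0,0],0]])

```text
t: 2.58
eef_pos: [536.4, -58.2, 104.4]
orientation: [-0.554, 0.832, -0.0, 0.001]
contact_force: [-2.2, 0.6, 2.5]
width: 0.004
```

jog_arm(commands=[[[0,0,1.5],[0,0,0],0],[[0,0,3],[0,0,0],0],[[0,0,4],[0,0,0],0],[[0,0,4],[0,0,0],0]])

```text
t: 3.08
eef_pos: [536.8, -58.2, 100.3]
orientation: [-0.554, 0.832, -0.0, 0.001]
contact_force: [-0.0, 0.1, 0.5]
width: 0.007
```

jog_arm(commands=[[[0,0,1],[0,0,0],0],[[0,0,2],[0,0,0],0],[[0,0,2],[0,0,0],0]])

```text
t: 3.45
eef_pos: [537.0, -58.2, 99.3]
orientation: [-0.554, 0.832, -0.0, 0.001]
contact_force: [-5.0, 0.0, 13.0]
width: 0.005
```

jog_arm(commands=[[[0,0,1.5],[0,0,0],0],[[0,0,2],[0,0,0],0]])

```text
t: 3.7
eef_pos: [537.1, -58.2, 99.2]
orientation: [-0.554, 0.832, -0.001, 0.001]
contact_force: [-10.7, 1.6, 29.3]
width: 0.002
```

The right lid is on its hard stop: 29 N with TCP z at 99.2. Next is the left lid, passing over the bar.

jog_arm(commands=[[[0,0,-40],[0,0,0],0],[[0,0,-80],[0,0,0],0],[[0,0,-80],[0,0,0],0]])

```text
t: 4.08
eef_pos: [539.3, -58.5, 182.1]
orientation: [-0.554, 0.832, -0.003, 0.004]
contact_force: [-0.3, 0.1, 0.1]
width: 0.006
```

```bash
python3 -c "
from h import *
go([593.5,81.2,113],-1.966)"
```

```text
t 4.08 pos [539.3 -58.5 182.1] F [-0.3  0.1  0.1] w 0.006 tilt 0.53
shift [-149.5    4.5   69.7] turn [-0.008  0.004 -0.001]
```

jog_arm(commands=[[[-60,2,0],[-0.008,0.004,0],0],[[-120,4,0],[-0.008,0.004,0],0],[[-149.5,4.5,0],[-0.008,0.004,0],0],[[-149.5,4.5,20],[-0.008,0.004,0],0],[[-149.5,4.5,50],[-0.008,0.004,0],0],[[-149.5,4.5,65],[-0.008,0.004,0],0],[[-149.5,4.5,70],[-0.008,0.004,0],0],[[-149.5,4.5,70],[-0.008,0.004,0],0]])

```text
t: 5.08
eef_pos: [593.7, 81.1, 112.7]
orientation: [-0.554, 0.833, -0.0, 0.0]
contact_force: [-1.0, -0.7, 0.5]
width: 0.006
```

```bash
python3 -c "
from h import *
go([593.5,81.2,100],-1.966)"
```

```text
t 5.08 pos [593.7  81.1 112.7] F [-1.  -0.7  0.5] w 0.006 tilt 0.04
shift [-0.   0.3 12.7] turn [-0.001 -0.    -0.001]
```

jog_arm(commands=[[[0,0,4],[0,0,0],0],[[0,0,6.5],[0,0,0],0],[[0,0,8.5],[0,0,0],0],[[0,0,10.5],[0,0,0],0],[[0,0,12.5],[0,0,0],0],[[0,0,13.5],[0,0,0],0],[[0,0,14],[0,0,0],0],[[0,0,14.5],[0,0,0],0]])

```text
t: 6.08
eef_pos: [594.3, 81.0, 99.3]
orientation: [-0.554, 0.833, -0.001, 0.0]
contact_force: [-1.9, -1.1, 15.5]
width: 0.006
```

jog_arm(commands=[[[0,0,1.5],[0,0,0],0],[[0,0,2],[0,0,0],0]])

```text
t: 6.32
eef_pos: [594.4, 81.0, 99.2]
orientation: [-0.554, 0.833, -0.001, 0.001]
contact_force: [-6.7, -1.1, 25.0]
width: 0.004
```

jog_arm(commands=[[[0,0,-40],[0,0,0],0],[[0,0,-90],[0,0,0],91],[[0,0,-90],[0,0,0],91]])

```text
t: 6.7
eef_pos: [596.1, 81.5, 192.7]
orientation: [-0.554, 0.833, -0.002, 0.003]
contact_force: [-0.1, -0.2, -0.5]
width: 0.199
```

```bash
python3 - <<'E'
from h import *
go([565,12.3,175],-1.966)
b=cams.snapshot("side")[0][130:250,185:345,::-1]
cv2.imwrite("pics/d2.png",cv2.resize(b,(800,600),interpolation=cv2.INTER_CUBIC))
E
```

```text
t 6.7 pos [596.1  81.5 192.7] F [-0.1 -0.2 -0.5] w 0.199 tilt 0.42
shift [75.9  2.1 17.4] turn [-0.007  0.003 -0.001]
```

View pics/d2.png

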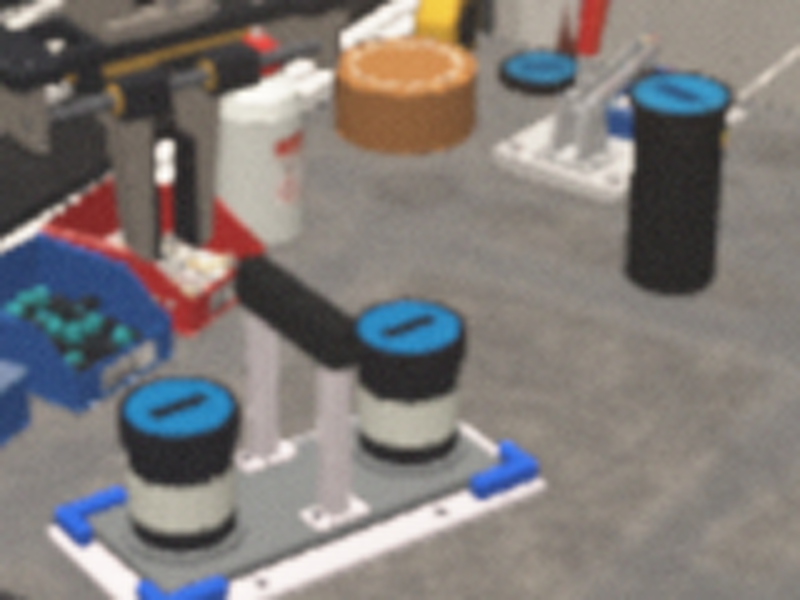

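Both lids are home: no orange shows under (180,410) or (410,328), and the carrier still sits in its dock. Now I'll go over the bar.

jog_arm(commands=[[[40,1,5],[-0.007,0.003,0],91],[[76,2,10],[-0.007,0.003,0],91],[[76,2,17],[-0.007,0.003,0],91],[[76,2,17],[-0.007,0.003,0],91],[[76,2,17],[-0.007,0.003,0],91]])

```text
t: 7.38
eef_pos: [563.8, 12.7, 172.8]
orientation: [-0.554, 0.832, 0.001, -0.002]
contact_force: [0.8, 1.0, -1.0]
width: 0.786
```

```bash
python3 - <<'E'
from h import *
go([565,12.3,116],-1.966)
b=cams.snapshot("side")[0][130:250,185:345,::-1]
cv2.imwrite("pics/d3.png",cv2.resize(b,(800,600),interpolation=cv2.INTER_CUBIC))
E
```

```text
t 7.38 pos [563.8  12.7 172.8] F [ 0.8  1.  -1. ] w 0.786 tilt 0.25
shift [-0.2 -1.5 56.8] turn [ 0.004 -0.002 -0.001]
```

View pics/d3.png

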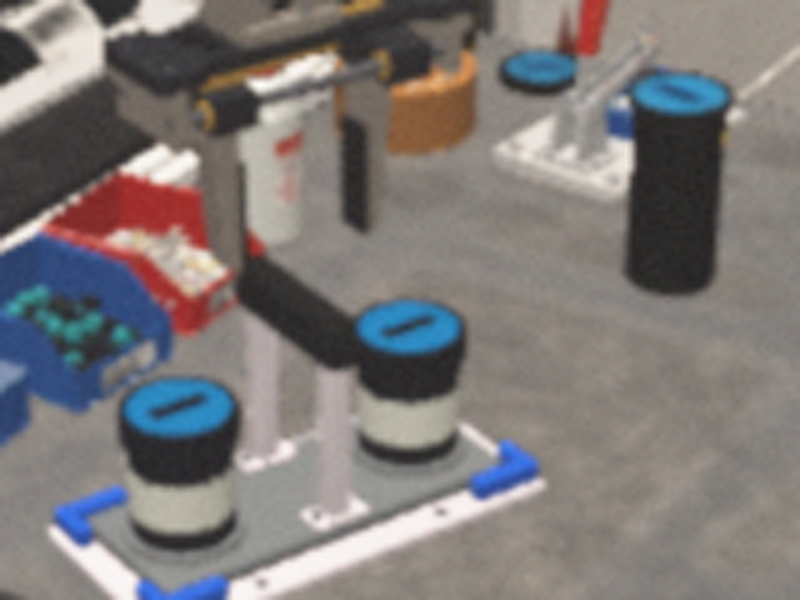

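The finger tips at (225,275) and (357,230) straddle the bar centrally. I'll descend and close.

jog_arm(commands=[[[0,-1.5,20],[0.004,-0.002,0],70],[[0,-1.5,40],[0.004,-0.002,0],70],[[0,-1.5,54],[0.004,-0.002,0],70],[[0,-1.5,56.8],[0.004,-0.002,0],70],[[0,-1.5,56.8],[0.004,-0.002,0],70]])

```text
t: 8.05
eef_pos: [565.3, 12.3, 116.5]
orientation: [-0.554, 0.832, -0.0, 0.0]
contact_force: [-0.2, 0.2, 0.2]
width: 0.758
```

jog_arm(commands=[[[0,0,0],[0,0,0],30],[[0,0,0],[0,0,0],15],[[0,0,0],[0,0,0],10],[[0,0,0],[0,0,0],10],[[0,0,0],[0,0,0],10],[[0,0,0],[0,0,0],10],[[0,0,0],[0,0,0],10],[[0,0,0],[0,0,0],10]], squeeze=45)

```text
t: 9.05
eef_pos: [565.5, 12.5, 116.5]
orientation: [-0.554, 0.832, -0.0, 0.001]
contact_force: [1.0, 2.2, 1.2]
width: 0.214
```

```bash
python3 -c "
from h import *
go([565,12.3,216],-1.966)"
```

```text
t 9.05 pos [565.5  12.5 116.5] F [1.  2.2 1.2] w 0.214 tilt 0.07
shift [  0.3   0.3 -99.5] turn [-0.001  0.001 -0.   ]
```

The opening is 19.7 mm, which matches the 20 mm bar. Lifting slowly.

jog_arm(commands=[[[0,0,-3],[0,0,0],10],[[0,0,-8],[0,0,0],10],[[0,0,-14],[0,0,0],10],[[0,0,-21],[0,0,0],10],[[0,0,-28],[0,0,0],10],[[0,0,-35],[0,0,0],10],[[0,0,-42],[0,0,0],10],[[0,0,-50],[0,0,0],10]])

```text
t: 10.05
eef_pos: [565.4, 12.4, 167.0]
orientation: [-0.554, 0.832, 0.0, 0.001]
contact_force: [-0.0, 0.5, -4.6]
width: 0.216
```

jog_arm(commands=[[[0,0,-8],[0,0,0],10],[[0,0,-16],[0,0,0],10],[[0,0,-24],[0,0,0],10],[[0,0,-32],[0,0,0],10],[[0,0,-40],[0,0,0],10],[[0,0,-46],[0,0,0],10],[[0,0,-49],[0,0,0],10],[[0,0,-50],[0,0,0],10]])

```text
t: 11.05
eef_pos: [565.3, 12.4, 217.1]
orientation: [-0.554, 0.832, -0.0, 0.001]
contact_force: [-0.6, 0.3, -5.4]
width: 0.215
```

jog_arm(commands=[[[0,0,0],[0,0,0],10],[[0,0,0],[0,0,0],10],[[0,0,0],[0,0,0],10],[[0,0,0],[0,0,0],10],[[0,0,0],[0,0,0],10],[[0,0,0],[0,0,0],10],[[0,0,0],[0,0,0],10],[[0,0,0],[0,0,0],10]])

```text
t: 12.05
eef_pos: [565.3, 12.4, 217.1]
orientation: [-0.554, 0.832, 0.0, 0.001]
contact_force: [0.5, -0.3, -4.8]
width: 0.214
```

```bash
python3 - <<'E'
from h import *
go([565,12.3,216],-1.966); print(np.abs(r.get_obs()['qd']).max())
b=cams.snapshot("side")[0][90:270,165:405,::-1]
cv2.imwrite("pics/d4.png",cv2.resize(b,(800,600),interpolation=cv2.INTER_CUBIC))
E
```

```text
t 12.05 pos [565.3  12.4 217.1] F [ 0.5 -0.3 -4.8] w 0.214 tilt 0.07
shift [0.2 0.2 1.1] turn [-0.001  0.001 -0.   ]
0.0027840869052738635
```

View pics/d4.png

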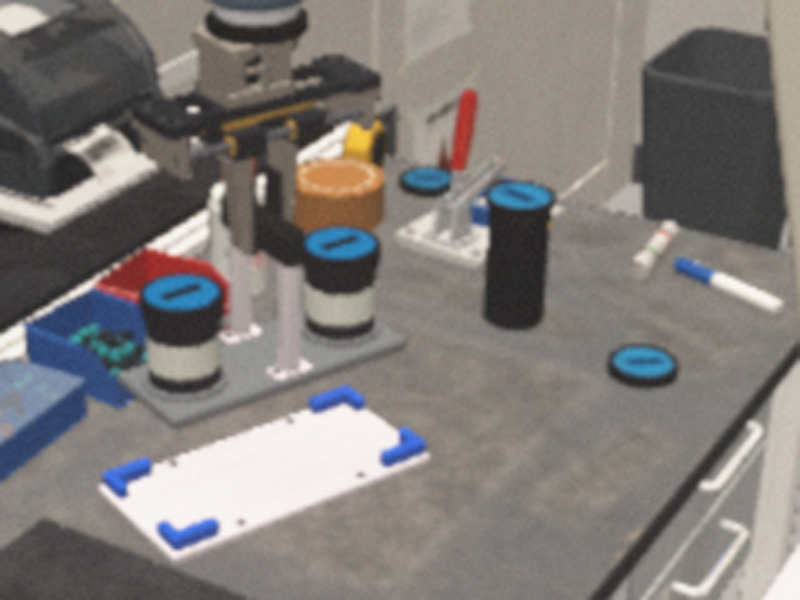

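The carrier hangs level over the empty dock, its base around (270,360) and the dock at (265,475). Both lids are home, and the loose can and spare lid haven't moved. Handing in.

```bash
python3 -c "
from rig import r
print(r.finish_job())"
```

```text
the job is handed in; nothing more can be done
None
```

I pressed both lids home, lifted the carrier by its handle bar about 100 mm straight up, and handed the job in at about 12 s of the 51 s with it still held there. `finish_job` gives no verdict, so I can't confirm the official result.

- **Lids:** each stopped against its hard stop with its top at about 99 mm above the bench, the expected height. I pushed to 29 N on the right lid and 25 N on the left. No orange seal showed in the pictures afterwards.
- **Grip:** the fingers closed to 19.7 mm on the 20 mm bar with a 45 N squeeze, and the opening stayed the same through the lift.
- **Final pose:** the tool was 100.6 mm above where it gripped, tilted 0.07 degrees, with joint speeds under 0.003 rad/s. The last picture shows the carrier level and clear of the dock, with the loose canister and spare lid standing where they were.
- **Label roll:** it was outside the last picture, so I didn't check it again. The arm never went near it.
- **Disagreements:**
    - The two cameras differed by 2 to 3 mm on the lid positions.
    - The force sensor read about 4.8 N under load, which fits the roughly 0.5 kg carrier.

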